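# Seat a wood block in a bench jig and swing its keeper arms over it

### The job

Make the wood block ready for working in the jig: push it along the channel between the two rails until its end sits fully home against the end stop. Then push each of the two keeper arms round with a fingertip until it lies straight across the top of the block, square to the rails. Only push: do not lift the block out of the channel, and leave the other things on the bench where they are.

Things in the scene. Friction and masses are not known exactly. Their poses are not given: they have to be found in the camera images.
- jig: Fixed plywood board on the bench, 18 mm thick, 220 (x) x 380 (y) mm; place and yaw vary. Origin on the bench (z = 0), mid-channel; board spans x -95..125, y -210..170 mm of its frame. Two 18 mm wide rails along y (-130 to 100 mm), tops 40 mm over the bench, inner faces at x = -32 and +32 mm, make a 64 mm channel open at -y. Two steel posts, 28 mm thick, beyond the +x rail carry the keeper arms.
- stop_face (a point): Middle of the end stop's face, at (0, 100, 33) mm in the jig's frame. The stop is a wooden bar closing the channel's +y end, 100 mm wide, 22 mm thick, top 48 mm above the bench.
- block: Loose pale wood block, 60 (x) x 180 (y) x 40 mm high, about 0.2 kg, lying lengthways in the channel on the board (top 58 mm above the bench). Origin at the centre of its underside. It starts 30 to 75 mm short of the stop; fully home its origin is at y = 10 mm in the jig's frame. Push its -y end; it slides at 1 to 3 N.
- right_arm (a joint): Angle (rad) of the keeper arm on the post at the jig's -y side, turning level about the post. 0 = straight across the block (pointing to the jig's -x, square to the rails); positive is anticlockwise from above. Starts open at +1.75 to +2.3 (+1.57 would point to the jig's -y). Stiff pivot, about 1.5 N at 80 mm out; stays where left, no detent, end stops only at +-2.6.
- left_arm (a joint): The same for the other, identical keeper arm, on the post at the jig's +y side. 0 = straight across the block, positive anticlockwise from above; it starts swung open the other way, at -1.75 to -2.3 (-1.57 would point to the jig's +y).
- right_pivot (a point): On the right arm's pivot axis, at the arm's top face: (68, -50, 87) mm in the jig's frame. The arm is a dark wood bar 22 mm wide, 24 mm high (underside 63, top 87 mm above the bench, 5 mm clear over the block), hub 36 mm in diameter, bolt head up to 95 mm.
- left_pivot (a point): On the left arm's pivot axis, at the arm's top face: (68, 70, 87) mm in the jig's frame. Same shape and heights as the right arm.
- right_tip (a point): Outer end of the right arm, 115 mm from the pivot axis, on its centre line at the top face.
- left_tip (a point): Outer end of the left arm, 115 mm from the pivot axis, on its centre line at the top face.
- glue: Bystander: white glue bottle, 56 mm diameter, 150 mm high, upright on the bench to the left of the jig; origin at the centre of its underside.
- jar: Bystander: closed glass jar, 68 mm diameter, 85 mm high, on the bench to the right of the jig; origin at the centre of its underside.
- screwdriver: Bystander: screwdriver lying on the bench to the left of the jig, beyond the glue bottle; origin under its middle.
- offcut: Bystander: small wood offcut 50 x 90 x 30 mm on the bench to the right of the jig; origin at the centre of its underside.
Mind the look-alikes: they are no part of the job. What is meant by the block is not green, and is the larger of those in its own colour.

How it is judged:
By the outcome, as a careful person would: the job done as asked, in the order asked, and still so for the second after the job is handed in, with the robot touching nothing.
It also fails if it takes over 64 s, if anything falls off the work surface, if the arm or the gripper's body presses on something with over 40 N, if the wrist force passes 120 N, or if a joint passes its speed limit or range.

### The arm

A 7-joint arm with a two-finger parallel gripper is mounted at the origin on the work surface. World frame = base frame: x ahead of the robot, y to its left, z up, the work surface at z = 0. Lengths are in m, angles in rad, forces in N, time in s.
With the tool pointing down it reaches from about 0.4 to 0.85 m from the base axis. Payload 6.9 kg.
Tool frame: the origin (TCP) lies between the finger pads; the fingertips stand 17 mm ahead of it and the grasp point (between the pads) lies 2 mm behind it; y points along the fingers, z is the direction in which the jaws open and shut, and the axes are right-handed (so a half turn about y gives the same grasp; the last joint's range is limited). The gripper opens to 85 mm and grips with 20 to 120 N. Pads are 22 mm wide; open, the fingers measure 114 mm over their backs; the gripper's body (76 mm by 85 mm) begins 54 mm behind the grasp point. The pads swing forward as they close: fully open they stand 13 mm farther back than shut.
Start: joints at [0.105, 0.507, -0.238, 1.5, 0.126, 1.149, -0.155], TCP at [0.625, -0, 0.248] pointing down, gripper open.
Joint ranges: [-3.08, 3.08], [-0.24, 2.05], [-1.43, 1.35], [0, 2.5], [-1.52, 4.66], [0.17, 1.96], [-2.89, 2.89]. Speed limits (rad/s): [2.39, 2.39, 3.14, 3.14, 3.14, 3.14, 3.14].

### API

Orientations are given as a unit quaternion [x, y, z, w].
In Python, from plant import bot, vision, masks_of, tip_of gives the robot as it stands.
- The arm moves only by the tool play_rows, never from a script. Its arguments are lists of equal length, an entry for each row: "claw": the closure, from 0 (fully open) to 1 (shut); "linear": the shift along the tool's x, y, z in cm, a list of three; "roll": the turn about the tool's y in degrees. A call has 1 to 5 rows; each row shifts and turns the commanded pose from where the row before left it, along the tool's axes as they then stand; what a row does not reach is not made up. A row lasts 1/10 s, in which the tool goes at most 50 mm and 8.59 degrees, less where a joint would pass 70% of its speed; a pose out of reach is approached as far as the arm can. A call is refused whole if a number of a shift passes 5 or a number of a turn 8.59, either way. A call with a gripper value outside its range is refused whole. The fingers move at their own pace and stop on an object; the grip force is fixed at half the most. Time passes only in rows, so rows that do not move let the fingers close. It gives the time, the measured TCP pose, the force and the opening at its end, in the units of the state.
- bot.get_state(): the state, without advancing time (a new reading comes with each control period).
- vision.grab_frame(name): name is "scene" or "side" or "wrist"; returns (picture, depth): 400x640x3 uint8, red, green, blue; 400x640 float32, m along the optical axis (not along the pixel's ray), 0 where there is no reading.
- vision.get_calibration(name): a dict with "K" (3x3 intrinsics, pixels), "rvec" (rotation vector, rad) and "tvec" (3), from world to camera coordinates, as OpenCV has them; the wrist camera has in their place "tool_from_camera" (4x4, takes a point from camera to tool coordinates, whose origin is the TCP and whose axes are the tool frame's). Camera axes: x right, y down, z forward; pixel columns grow to the right and rows downward; lengths in m; the calibration is good to about 2 mm. A picture is of the moment at which its call begins: read the wrist's pose just before it. get_calibration takes no time and is no camera call.
- bot.job_done(): hands the job in, once; it reports no verdict.
Trained networks look in the newest picture that a camera, given by its name, has taken for a name from the list of things; names that differ only in an ending like _2 or _b are one class to them, and where a whole thing is asked for, a point or a joint stands for the part that bears it (a point fixed in the world has none). Each returns a list of dicts, best first, with "conf" (0 to 1); they miss things now and then, are a little off and sometimes report something else, mostly with a low value. They report only what shows in the picture. A call takes as long as a camera call. They do not tell look-alikes from the thing itself.
- masks_of(target, camera): "pixels" (400x640 bool, what is visible of it) and "at" ([column, row] as shares, 0 to 1, of the picture: columns of its width, rows of its height, amid what is visible of it).
- tip_of(target, camera): "at" ([column, row] as shares, 0 to 1, of the picture: columns of its width, rows of its height: a listed point, or the origin of a listed thing).
The state is a dict: "clock": time; "joint_positions": joint angles; "dq": joint speeds; "effort": joint torques, N m; "ee_pos": TCP position; "eef_rot": TCP orientation; "ft_force": force on the tool from outside, world axes, zero at the start; "ft_torque": the same for the moment, N m; "opening": finger opening in m.
Only numpy, scipy, OpenCV 4.12 (cv2) and the standard library are available. Lean on these libraries where they do the work, as an engineer would, in place of code of your own. Each camera call takes 0.05 s, during which the arm holds its last target.

## Working session

There is one attempt and no reset: what is moved stays moved. The work goes in short steps, Python scripts to look and compute and a tool call to move; the robot and the scene stay as the last step left them, time stands still between calls to the robot, and variables do not carry over. Pictures are saved under pics/ and viewed, and the job is handed in when it is done.

Besides the shell and the picture viewer there is one more tool, called after "Call:" as a command line: name --pt "numbers of a row" for each row, then --argument value for the rest. play_rows: Moves the arm, as the interface text tells. Its arguments: {"type":"object","properties":{"claw":{"type":"array","items":{"type":"number"}},"linear":{"type":"array","items":{"type":"array","items":{"type":"number"}}},"roll":{"type":"array","items":{"type":"number"}}},"required":["claw","linear","roll"]}

```bash
ls; mkdir -p pics
cat > h.py <<'E'
import numpy as np, cv2
from scipy.spatial.transform import Rotation as R
from plant import bot, vision, masks_of, tip_of
def cam(name):
    c=vision.get_calibration(name); K=np.array(c["K"])
    if name=="wrist":
        s=bot.get_state(); T=np.eye(4);T[:3,:3]=R.from_quat(s["eef_rot"]).as_matrix();T[:3,3]=s["ee_pos"]
        return K,T@np.array(c["tool_from_camera"])
    Rm=cv2.Rodrigues(np.array(c["rvec"],float))[0];T=np.eye(4);T[:3,:3]=Rm;T[:3,3]=np.array(c["tvec"]).ravel()
    return K,np.linalg.inv(T)
def cloud(depth,K,T):
    v,u=np.mgrid[:depth.shape[0],:depth.shape[1]]
    p=np.stack([(u-K[0,2])/K[0,0]*depth,(v-K[1,2])/K[1,1]*depth,depth],-1)
    return p@T[:3,:3].T+T[:3,3]
def onplane(uv,K,T,z):
    d=T[:3,:3]@np.array([(uv[0]-K[0,2])/K[0,0],(uv[1]-K[1,2])/K[1,1],1]); o=T[:3,3]
    return o+d*(z-o[2])/d[2]
def proj(P,K,T):
    Ti=np.linalg.inv(T); p=np.atleast_2d(P)@Ti[:3,:3].T+Ti[:3,3]
    return np.stack([K[0,0]*p[:,0]/p[:,2]+K[0,2],K[1,1]*p[:,1]/p[:,2]+K[1,2]],-1)
def save(n,im): cv2.imwrite("pics/"+n,im[...,::-1])
E
python3 - <<'E'
from h import *
for n in ["scene","side"]:
    K,T=cam(n); im,d=vision.grab_frame(n); save(n+"0.png",im); np.savez(n+"0.npz",im=im,d=d)
    print(n,T[:3,3].round(3))
    for t in ["stop_face","block","right_pivot","left_pivot","right_tip","left_tip","jig"]:
        r=tip_of(t,n); print(t,[(round(x["conf"],2),(np.array(x["at"])*[640,400]).round(0)) for x in r[:3]])
s=bot.get_state(); print(s["clock"],s["eef_rot"],s["ee_pos"])
print(R.from_quat(s["eef_rot"]).as_matrix().round(3))
E
```

```text
pics
scene [1.319 0.288 1.133]
stop_face [(0.9, array([343., 200.]))]
block [(0.9, array([350., 269.])), (0.82, array([310., 190.])), (0.75, array([273., 254.]))]
right_pivot [(0.6, array([291., 193.]))]
left_pivot [(0.55, array([323., 202.]))]
right_tip [(0.58, array([254., 197.]))]
left_tip [(0.7, array([352., 221.]))]
jig [(0.92, array([311., 198.]))]
side [-0.111 -0.772  0.86 ]
stop_face [(0.94, array([292., 217.]))]
block [(0.9, array([325., 181.])), (0.77, array([315., 233.])), (0.73, array([376., 216.]))]
right_pivot [(0.66, array([338., 219.])), (0.2, array([306., 178.]))]
left_pivot [(0.6, array([312., 201.]))]
right_tip [(0.89, array([370., 229.]))]
left_tip [(0.52, array([303., 180.]))]
jig [(0.82, array([313., 238.]))]
0.8 [ 0.5000066  -0.49999557  0.5000052  -0.49999263] [ 6.24980976e-01 -2.90320137e-05  2.48300801e-01]
[[-0. -0.  1.]
 [-1. -0. -0.]
 [ 0. -1. -0.]]
```

View pics/scene0.png

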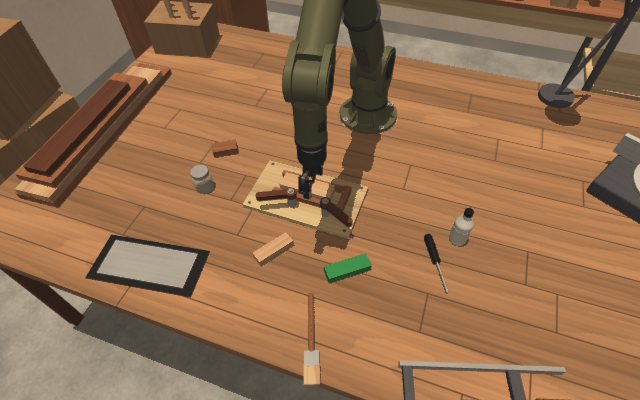

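View pics/side0.png

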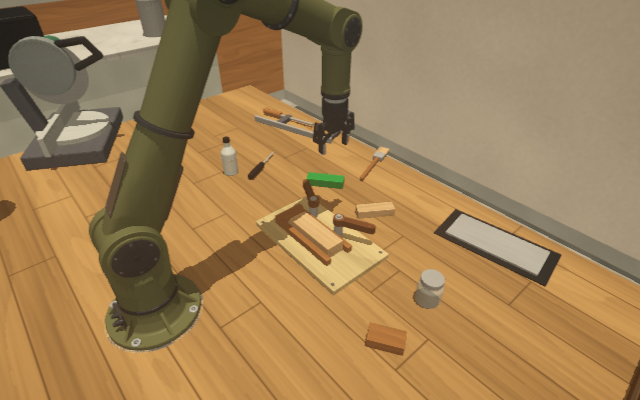

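Run:
```python
from h import *
hz=dict(stop_face=.033,block=.018,right_pivot=.087,left_pivot=.087,right_tip=.087,left_tip=.087,jig=0)
K,T=cam("wrist"); im,d=vision.grab_frame("wrist"); save("w0.png",im); np.savez("w0.npz",im=im,d=d,K=K,T=T); print(T[:3,3])
for n in ["wrist","scene","side"]:
    K,T=cam(n)
    if n!="wrist": vision.grab_frame(n)
    for t in hz:
        r=tip_of(t,n); print(n,t,[(round(x["conf"],2),(np.array(x["at"])*[640,400]).round(0),onplane(np.array(x["at"])*[640,400],K,T,hz[t]).round(4)) for x in r[:3]])
```

```text
[0.62462442 0.07652006 0.37427758]
wrist stop_face [(0.66, array([185., 140.]), array([0.4832, 0.0366, 0.033 ]))]
wrist block [(0.7, array([409.,  38.]), array([0.713, 0.135, 0.018])), (0.67, array([199., 245.]), array([ 0.4786, -0.0902,  0.018 ])), (0.61, array([404., 248.]), array([ 0.7254, -0.0936,  0.018 ]))]
wrist right_pivot [(0.89, array([246., 291.]), array([ 0.5484, -0.11  ,  0.087 ]))]
wrist left_pivot [(0.74, array([240., 179.]), array([0.5511, 0.0078, 0.087 ])), (0.63, array([298., 373.]), array([ 0.5992, -0.2152,  0.087 ]))]
wrist right_tip [(0.81, array([297., 373.]), array([ 0.5984, -0.2147,  0.087 ])), (0.34, array([286.,  56.]), array([0.5965, 0.1106, 0.087 ]))]
wrist left_tip [(0.78, array([289.,  55.]), array([0.5989, 0.1118, 0.087 ]))]
wrist jig []
scene stop_face [(0.75, array([344., 199.]), array([0.479 , 0.0526, 0.033 ])), (0.51, array([325., 197.]), array([ 0.4934, -0.0117,  0.033 ]))]
scene block [(0.88, array([346., 270.]), array([0.7252, 0.1367, 0.018 ])), (0.64, array([309., 189.]), array([ 0.4664, -0.0793,  0.018 ])), (0.58, array([275., 251.]), array([ 0
[... 474 characters left out ...]
4., 180.]), array([0.7096, 0.1359, 0.018 ])), (0.62, array([318., 235.]), array([ 0.4963, -0.0779,  0.018 ])), (0.58, array([377., 213.]), array([ 0.7148, -0.123 ,  0.018 ]))]
side right_pivot [(0.69, array([338., 219.]), array([ 0.5399, -0.1202,  0.087 ]))]
side left_pivot [(0.72, array([315., 200.]), array([ 0.5454, -0.0048,  0.087 ]))]
side right_tip [(0.97, array([373., 227.]), array([ 0.5923, -0.2116,  0.087 ])), (0.34, array([264., 166.]), array([0.5399, 0.2673, 0.087 ])), (0.16, array([384., 341.]), array([ 0.3304, -0.4858,  0.087 ]))]
side left_tip [(0.71, array([305., 179.]), array([0.5968, 0.1088, 0.087 ]))]
side jig [(0.61, array([313., 238.]), array([ 0.4874, -0.0637,  0.    ]))]
```

Run:
```python
from h import *
im=cv2.imread("pics/scene0.png")[140:290,200:400]; cv2.imwrite("pics/scene0c.png",cv2.resize(im,(800,600),interpolation=2))
im=cv2.imread("pics/side0.png")[150:300,240:440]; cv2.imwrite("pics/side0c.png",cv2.resize(im,(800,600),interpolation=2))
```

```text
(no output)
```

View pics/w0.png

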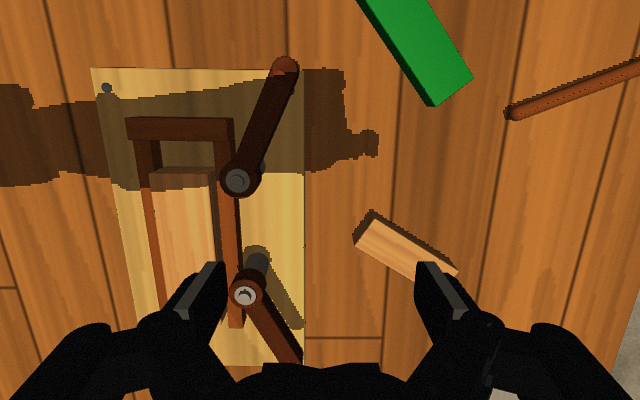

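View pics/side0c.png

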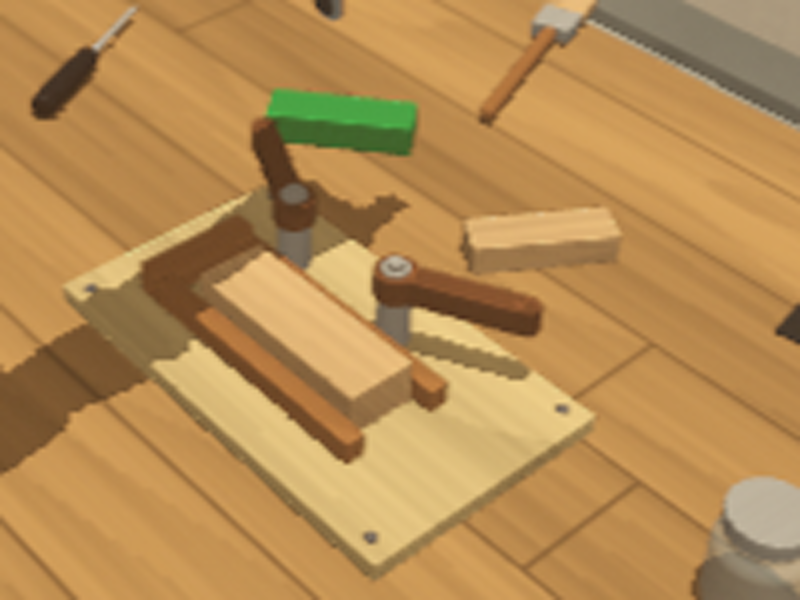

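View pics/scene0c.png

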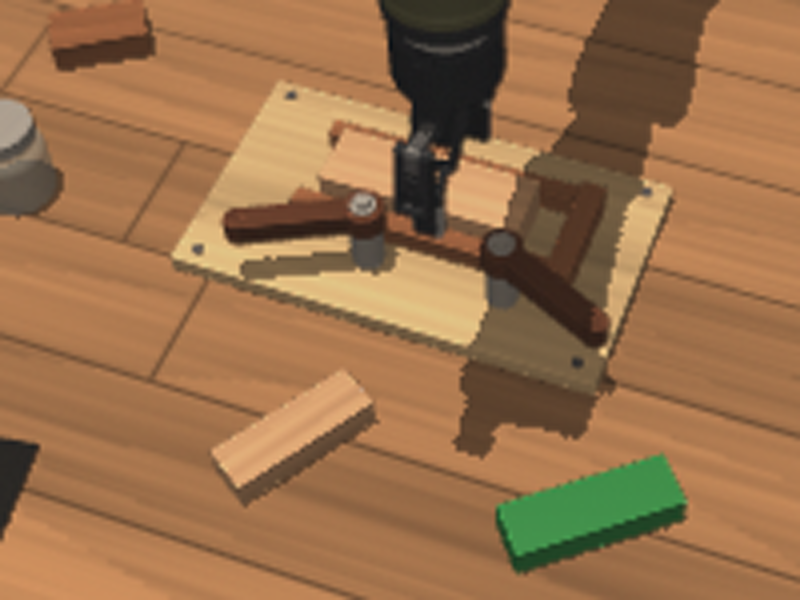

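```bash
cat > fit.py <<'E'
from h import *
from scipy.optimize import least_squares
def get():
    z=np.load("w0.npz"); K,T=z["K"],z["T"]; P=cloud(z["d"],K,T)[z["d"]>0]
    Q=[P]
    for n in ["side","scene"]:
        z=np.load(n+"0.npz");K,T=cam(n); Q.append(cloud(z["d"],K,T)[z["d"]>0])
    return Q
if __name__=="__main__":
    Q=get()
    for P in Q:
        m=(P[:,0]>.3)&(P[:,0]<.75)&(P[:,1]>-.35)&(P[:,1]<.25); P=P[m]
        h=np.histogram(P[:,2],np.arange(-.01,.1,.004)); print(list(zip((h[1][:-1]*1000).round(),h[0])))
    m={}
    P=Q[0];
    for lo,hi,nm in [(.036,.0435,"rail"),(.0445,.052,"stop"),(.055,.062,"block"),(.084,.09,"arm"),(.015,.021,"board")]:
      for i,P in enumerate(Q):
        p=P[(P[:,2]>lo)&(P[:,2]<hi)&(P[:,0]>.35)&(P[:,0]<.68)&(P[:,1]>-.32)&(P[:,1]<.15)]
        if len(p)>20: print(nm,i,len(p),p.min(0).round(3),p.max(0).round(3),cv2.minAreaRect((p[:,:2]*1000).astype(np.float32)))
E
python3 fit.py
python3 - <<'E'
from h import *
z=np.load("w0.npz");d=z["d"];c=(np.clip(d,.2,.5)-.2)/.3*255;cv2.imwrite("pics/wd.png",c.astype(np.uint8))
E
```

```text
[(np.float64(-10.0), np.int64(0)), (np.float64(-6.0), np.int64(60)), (np.float64(-2.0), np.int64(71505)), (np.float64(2.0), np.int64(1942)), (np.float64(6.0), np.int64(194)), (np.float64(10.0), np.int64(212)), (np.float64(14.0), np.int64(7890)), (np.float64(18.0), np.int64(19844)), (np.float64(22.0), np.int64(475)), (np.float64(26.0), np.int64(3408)), (np.float64(30.0), np.int64(4220)), (np.float64(34.0), np.int64(427)), (np.float64(38.0), np.int64(4296)), (np.float64(42.0), np.int64(326)), (np.float64(46.0), np.int64(2452)), (np.float64(50.0), np.int64(268)), (np.float64(54.0), np.int64(1806)), (np.float64(58.0), np.int64(4241)), (np.float64(62.0), np.int64(51)), (np.float64(66.0), np.int64(236)), (np.float64(70.0), np.int64(241)), (np.float64(74.0), np.int64(252)), (np.float64(78.0), np.int64(250)), (np.float64(82.0), np.int64(472)), (np.float64(86.0), np.int64(5564)), (np.float64(90.0), np.int64(144)), (np.float64(94.0), np.int64(264))]
[(np.float64(-10.0), np.int64(2)), (np.float64(-6.0), np.int64(989)), (np.float64(-2.0), np.int64(8256)), (np.float64(2.0), np.int64(1780)), (np.f
[... 3384 characters left out ...]
1786804199219), (329.9139404296875, 72.8895263671875), 89.94019317626953)
arm 2 394 [ 0.529 -0.214  0.084] [0.606 0.113 0.09 ] ((567.2849731445312, -50.428009033203125), (326.2829284667969, 75.89363861083984), 89.83612823486328)
board 0 27296 [ 0.383 -0.273  0.015] [0.68  0.15  0.021] ((532.1324462890625, -60.466217041015625), (423.6641540527344, 295.5247497558594), 89.41545104980469)
board 1 3406 [ 0.382 -0.276  0.015] [0.68  0.148 0.021] ((531.6268310546875, -62.80516052246094), (424.9169006347656, 296.5763854980469), 89.42374420166016)
board 2 2545 [ 0.382 -0.272  0.015] [0.608 0.11  0.021] ((495.4297180175781, -80.84161376953125), (380.7686462402344, 222.82789611816406), 89.339599609375)
```

The jig is fitted at (0.4806, −0.0607) with yaw −0.66°. The block is the pale one in the channel, about 32 mm short of the stop. The arms are at about +2.04 and −2.02. The network points, the depth readings and the given sizes agree.

I'll close the claw and move to behind the block's −y end.

Call:
play_rows --claw '[1, 1, 1, 1, 1]' --pt "4 0 -2.8" --pt "4 0 -2.8" --pt "4 0 -2.8" --pt "4 0 -2.8" --pt "4 0 -2.8" --roll '[0.66, 0, 0, 0, 0]'

```text
clock: 2.5
ee_pos: [0.4819, -0.2001, 0.2485]
eef_rot: [0.497, -0.503, 0.503, -0.497]
ft_force: [0.6, -0.1, 0.0]
opening: 0.0123
```

Call:
play_rows --claw '[1, 1, 1, 1, 1]' --pt "0.6 3 -0.6" --pt "0 3 0" --pt "0 3 0" --pt "0 0 0" --pt "0 0 0" --roll '[0, 0, 0, 0, 0]'

```text
clock: 3.0
ee_pos: [0.4772, -0.2046, 0.1587]
eef_rot: [-0.497, 0.503, -0.503, 0.497]
ft_force: [0.7, -1.5, 0.0]
opening: -0.0001
```

Run:
```python
from h import *
s=bot.get_state();print(s["clock"],s["ee_pos"].__repr__(),s["ft_force"],s["opening"],s["joint_positions"])
for n in ["side","wrist"]:
    K,T=cam(n); im,d=vision.grab_frame(n); save(n+"1.png",im[100:340,200:520] if n=="side" else im); np.savez(n+"1.npz",im=im,d=d,K=K,T=T)
```

```text
3.0 array([ 0.47722585, -0.20457084,  0.15865527]) [ 0.65875352 -1.50300289  0.01317654] -7.465934039339894e-05 [ 0.49219363  0.44156578 -0.19309765  1.90283855  0.11344969  0.8082913
  0.2273395 ]
```

View pics/side1.png

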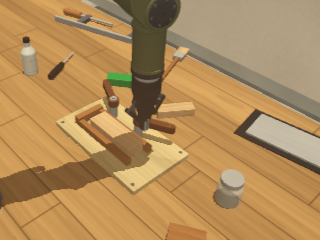

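View pics/wrist1.png

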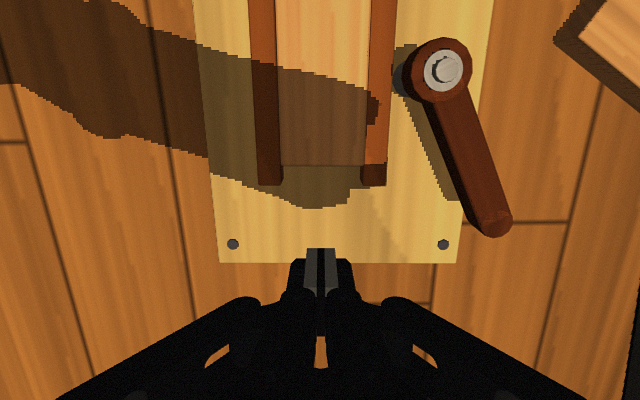

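```bash
cat > jig.py <<'E'
from h import *
O=np.array([.4806,-.0607]);Y=-.0115
def tojig(p):
    c,s=np.cos(Y),np.sin(Y); q=np.atleast_2d(p)[:,:2]-O
    return np.stack([c*q[:,0]+s*q[:,1],-s*q[:,0]+c*q[:,1]],-1)*1000
def toworld(p):
    c,s=np.cos(Y),np.sin(Y); p=np.asarray(p)/1000
    return O+np.array([c*p[0]-s*p[1],s*p[0]+c*p[1]])
E
python3 - <<'E'
from jig import *
z=np.load("wrist1.npz");P=cloud(z["d"],z["K"],z["T"]);d=z["d"]
P=P[(d>0)]
J=tojig(P)
def rep(nm,lo,hi,xr,yr):
    m=(P[:,2]>lo)&(P[:,2]<hi)&(J[:,0]>xr[0])&(J[:,0]<xr[1])&(J[:,1]>yr[0])&(J[:,1]<yr[1])
    print(nm,m.sum(),np.percentile(J[m],[1,99],axis=0).round(1).tolist(), np.median(P[m,2]).round(4)); return m
rep("railL",.038,.042,(-60,-20),(-140,-100))
rep("railR",.038,.042,(20,60),(-140,-100))
m=rep("block",.055,.061,(-40,40),(-160,0))
rep("board",.016,.020,(-110,140),(-215,-150))
rep("bolt",.093,.097,(30,110),(-90,-10))
rep("block",.055,.061,(-40,40),(-105,-70))
m=rep("arm",.085,.089,(40,160),(-190,-60)); print(cv2.minAreaRect(J[m].astype(np.float32)))
E
```

```text
railL 929 [[-50.3, -131.2], [-32.7, -100.6]] 0.0403
railR 905 [[31.6, -131.0], [48.9, -100.6]] 0.0403
block 14902 [[-29.4, -110.9], [29.0, -9.6]] 0.0584
board 14593 [[-93.0, -209.7], [120.9, -150.6]] 0.0184
bolt 466 [[61.2, -57.5], [73.2, -45.8]] 0.0952
block 4483 [[-29.5, -104.5], [28.9, -70.2]] 0.0584
arm 5852 [[56.6, -152.1], [121.6, -60.9]] 0.0873
((92.75939178466797, -102.98804473876953), (27.592350006103516, 115.03195190429688), 30.656578063964844)
```

Call:
play_rows --claw '[1, 1, 1, 1, 1]' --pt "0 3 0.2" --pt "0 3 0.1" --pt "0 3 0" --pt "0 1.3 0" --pt "0 0 0" --roll '[0, 0, 0, 0, 0]'

```text
clock: 3.6
ee_pos: [0.4801, -0.2045, 0.0549]
eef_rot: [-0.497, 0.503, -0.502, 0.497]
ft_force: [0.3, 0.2, 0.1]
opening: 0.0
```

Call:
play_rows --claw '[1, 1, 1, 1, 1]' --pt "-1.2 0 0" --pt "-0.8 0 0" --pt "-0.8 0 0" --pt "-0.8 0 0" --pt "0 0 0" --roll '[0, 0, 0, 0, 0]'

```text
clock: 4.1
ee_pos: [0.4809, -0.1671, 0.0559]
eef_rot: [0.497, -0.502, 0.503, -0.498]
ft_force: [0.5, -0.9, -0.4]
opening: -0.0001
```

Call:
play_rows --claw '[1, 1, 1, 1, 1]' --pt "-0.4 0 0" --pt "-0.4 0 0" --pt "-0.3 0 0" --pt "-0.2 0 0" --pt "0 0 0" --roll '[0, 0, 0, 0, 0]'

```text
clock: 4.6
ee_pos: [0.4806, -0.1553, 0.0552]
eef_rot: [-0.497, 0.503, -0.503, 0.497]
ft_force: [0.2, -1.4, 0.2]
opening: -0.0001
```

Call:
play_rows --claw '[1, 1, 1, 1]' --pt "-0.1 0 0" --pt "-0.1 0 0" --pt "-0.1 0 0" --pt "0 0 0" --roll '[0, 0, 0, 0]'

```text
clock: 5.0
ee_pos: [0.4806, -0.1525, 0.0552]
eef_rot: [-0.497, 0.503, -0.503, 0.497]
ft_force: [-0.9, -1.0, 0.3]
opening: -0.0003
```

Call:
play_rows --claw '[1, 1, 1, 1]' --pt "-0.1 0 0" --pt "-0.1 0 0" --pt "-0.1 0 0" --pt "0 0 0" --roll '[0, 0, 0, 0]'

```text
clock: 5.4
ee_pos: [0.4802, -0.1522, 0.0553]
eef_rot: [0.497, -0.503, 0.504, -0.496]
ft_force: [-1.1, -8.5, -0.1]
opening: 0.0001
```

Call:
play_rows --claw '[1, 1, 1, 1]' --pt "-0.1 0 0" --pt "-0.1 0 0" --pt "-0.1 0 0" --pt "0 0 0" --roll '[0, 0, 0, 0]'

```text
clock: 5.8
ee_pos: [0.4801, -0.1521, 0.0555]
eef_rot: [0.497, -0.503, 0.506, -0.494]
ft_force: [-0.5, -18.0, -0.4]
opening: 0.0002
```

```bash
sed -i 's/^O=.*;Y/O=np.array([.4802,-.0615]);Y/' jig.py
cat > plan.py <<'E'
from jig import *
def F(piv,th,side,r=85,w=15,gap=0):
    # side=+1: finger on ccw side
    a=np.pi+th; u=np.array([np.cos(a),np.sin(a)]); n=side*np.array([-u[1],u[0]])
    sup=abs(n[1])*10.6+abs(n[0])*w
    return piv+r*u+(11+sup+gap)*n
if __name__=="__main__":
    print("tcp",tojig(bot.get_state()["ee_pos"]).round(1))
    for piv,s,t0 in [((68,-50),1,2.04),((68,70),-1,2.02)]:
        prev=None
        for th,g in [(t0,25),(t0,10)]+[(t,0) for t in np.linspace(t0,0,13)]:
            p=F(np.array(piv),th*s,s,gap=g); d=0 if prev is None else (p-prev)/10; prev=p
            print(round(th*s,2),p.round(1),"tool x,z cm", np.round([-d[1],d[0]],1) if not np.isscalar(d) else "", toworld(p).round(3))
E
python3 plan.py
```

```text
tcp [[  1.  -90.6]]
2.04 [ 154.8 -101.3] tool x,z cm  [ 0.634 -0.165]
2.04 [ 141.4 -108.1] tool x,z cm [ 0.7 -1.3] [ 0.62  -0.171]
2.04 [ 132.5 -112.6] tool x,z cm [ 0.5 -0.9] [ 0.611 -0.176]
1.87 [ 120.2 -122.8] tool x,z cm [ 1.  -1.2] [ 0.599 -0.186]
1.7 [ 106.  -130.8] tool x,z cm [ 0.8 -1.4] [ 0.585 -0.193]
1.53 [  90.9 -136. ] tool x,z cm [ 0.5 -1.5] [ 0.57  -0.199]
1.36 [  77.5 -139. ] tool x,z cm [ 0.3 -1.3] [ 0.556 -0.201]
1.19 [  63.2 -139.6] tool x,z cm [ 0.1 -1.4] [ 0.542 -0.202]
1.02 [  48.5 -137.8] tool x,z cm [-0.2 -1.5] [ 0.527 -0.2  ]
0.85 [  33.9 -133.2] tool x,z cm [-0.5 -1.5] [ 0.513 -0.195]
0.68 [  19.9 -125.7] tool x,z cm [-0.7 -1.4] [ 0.499 -0.187]
0.51 [   7.3 -115.6] tool x,z cm [-1.  -1.3] [ 0.486 -0.177]
0.34 [  -3.5 -102.9] tool x,z cm [-1.3 -1.1] [ 0.476 -0.164]
0.17 [-11.7 -88. ] tool x,z cm [-1.5 -0.8] [ 0.467 -0.149]
0.0 [-17.  -71.6] tool x,z cm [-1.6 -0.5] [ 0.462 -0.133]
-2.02 [153.7 123.1] tool x,z cm  [0.635 0.06 ]
-2.02 [140.1 129.6] tool x,z cm [-0.7 -1.4] [0.622 0.066]
-2.02 [131.1 133.9] tool x,z cm [-0.4 -0.9] [0.613 0.071]
-1.85 [118.8 143.8] tool x,z cm [-1.  -1.2] [0.601 0.081]
-1.68 [104.5 151.4] tool x,z cm [-0.8 -1.4] [0.586 0.089]
-1.52 [ 89.8 156.3] tool x,z cm [-0.5 -1.5] [0.572 0.094]
-1.35 [ 76.4 159.1] tool x,z cm [-0.3 -1.3] [0.558 0.097]
-1.18 [ 62.2 159.6] tool x,z cm [-0.1 -1.4] [0.544 0.097]
-1.01 [ 47.6 157.6] tool x,z cm [ 0.2 -1.5] [0.53  0.096]
-0.84 [ 33.2 152.9] tool x,z cm [ 0.5 -1.4] [0.515 0.091]
-0.67 [ 19.4 145.4] tool x,z cm [ 0.7 -1.4] [0.501 0.084]
-0.5 [  6.9 135.2] tool x,z cm [ 1.  -1.2] [0.489 0.074]
-0.34 [ -3.7 122.6] tool x,z cm [ 1.3 -1.1] [0.478 0.061]
-0.17 [-11.8 107.9] tool x,z cm [ 1.5 -0.8] [0.47  0.046]
-0.0 [-17.   91.6] tool x,z cm [ 1.6 -0.5] [0.464 0.03 ]
```

Call:
play_rows --claw '[1, 1, 1, 1, 1]' --pt "1.6 0 0" --pt "2 0 0" --pt "0 -4 0" --pt "0 -4 0" --pt "0 0 0" --roll '[0, 0, 0, 0, 0]'

```text
clock: 6.3
ee_pos: [0.4828, -0.183, 0.1396]
eef_rot: [0.496, -0.501, 0.505, -0.498]
ft_force: [0.5, -0.8, -0.2]
opening: 0.0003
```

Call:
play_rows --claw '[1, 1, 1, 1]' --pt "0 -4 0" --pt "0 -2 0" --pt "0 0 0" --pt "0 0 0" --roll '[0, 0, 0, 0]'

```text
clock: 6.7
ee_pos: [0.4802, -0.1823, 0.195]
eef_rot: [-0.497, 0.503, -0.503, 0.497]
ft_force: [-1.2, -0.3, -0.3]
opening: 0.0002
```

Run:
```python
from jig import *
K,T=cam("wrist"); im,d=vision.grab_frame("wrist"); save("wrist2.png",im)
P=cloud(d,K,T)[d>0];J=tojig(P)
def rep(nm,lo,hi,xr,yr):
    m=(P[:,2]>lo)&(P[:,2]<hi)&(J[:,0]>xr[0])&(J[:,0]<xr[1])&(J[:,1]>yr[0])&(J[:,1]<yr[1])
    print(nm,m.sum(),np.percentile(J[m],[1,99],axis=0).round(1).tolist() if m.any() else 0); return m
rep("railL",.038,.042,(-60,-20),(-140,-100))
rep("railR",.038,.042,(20,60),(-140,-100))
rep("block",.055,.061,(-40,40),(-160,110))
rep("stop",.046,.050,(-60,60),(80,140))
rep("boltR",.093,.097,(30,110),(-90,-10))
rep("boltL",.093,.097,(30,110),(50,110))
```

```text
railL 656 [[-50.0, -130.1], [-32.4, -100.5]]
railR 655 [[31.8, -130.1], [49.4, -100.4]]
block 11550 [[-30.0, -79.0], [28.4, 23.0]]
stop 0 0
boltR 297 [[61.6, -56.5], [73.4, -44.8]]
boltL 0 0
```

View pics/wrist2.png

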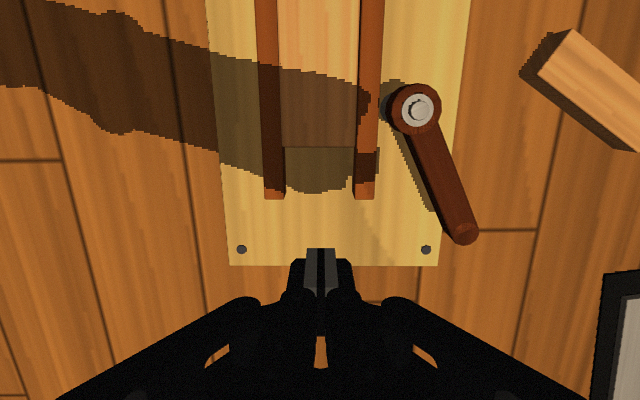

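Call:
play_rows --claw '[1, 1, 1, 1, 1]' --pt "-0.5 0 4" --pt "-0.5 0 4" --pt "-0.5 0 4" --pt "-0.5 0 3.4" --pt "0 0 0" --roll '[0, 0, 0, 0, 0]'

```text
clock: 7.25
ee_pos: [0.6377, -0.1617, 0.1923]
eef_rot: [-0.498, 0.503, -0.501, 0.498]
ft_force: [-0.0, 1.3, -0.3]
opening: 0.0001
```

Call:
play_rows --claw '[1, 1, 1, 1, 1]' --pt "0 3 0" --pt "0 3 0" --pt "0 3 0" --pt "0 1.8 0" --pt "0 0 0" --roll '[0, 0, 0, 0, 0]'

```text
clock: 7.75
ee_pos: [0.6313, -0.164, 0.0829]
eef_rot: [-0.499, 0.505, -0.5, 0.496]
ft_force: [-0.3, 0.9, 0.2]
opening: 0.0005
```

Run:
```python
from jig import *
s=bot.get_state();print(tojig(s["ee_pos"]),s["ee_pos"],s["ft_force"])
K,T=cam("wrist"); im,d=vision.grab_frame("wrist"); save("wrist3.png",im)
```

```text
[[ 152.22962811 -100.72204974]] [ 0.63126128 -0.16396599  0.08294711] [-0.25072848  0.92447071  0.21001051]
```

View pics/wrist3.png

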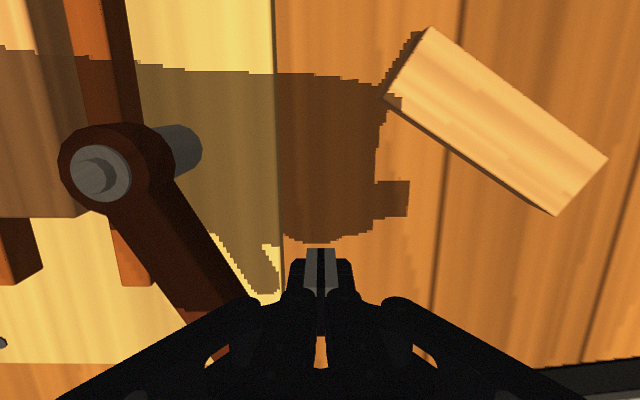

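Call:
play_rows --claw '[1, 1, 1, 1, 1]' --pt "0.6 0 -1" --pt "0.6 0 -1" --pt "1 0 -1.2" --pt "0.8 0 -1.4" --pt "0 0 0" --roll '[0, 0, 0, 0, 0]'

```text
clock: 8.3
ee_pos: [0.5858, -0.1968, 0.0882]
eef_rot: [0.497, -0.503, 0.504, -0.496]
ft_force: [0.7, 0.3, 0.1]
opening: 0.0002
```

Call:
play_rows --claw '[1, 1, 1, 1, 1]' --pt "0.5 0 -1.5" --pt "0.3 0 -1.3" --pt "0.1 0 -1.4" --pt "-0.2 0 -1.5" --pt "0 0 0" --roll '[0, 0, 0, 0, 0]'

```text
clock: 8.8
ee_pos: [0.5298, -0.2007, 0.0879]
eef_rot: [0.497, -0.503, 0.503, -0.497]
ft_force: [0.8, 0.4, -0.3]
opening: 0.0001
```

Run:
```python
from jig import *
s=bot.get_state();print(tojig(s["ee_pos"]),s["ee_pos"],s["ft_force"])
K,T=cam("wrist"); im,d=vision.grab_frame("wrist"); save("wrist4.png",im)
```

```text
[[  51.243866   -138.58548701]] [ 0.52984678 -0.20066561  0.08792804] [ 0.83006546  0.41055227 -0.26317794]
```

View pics/wrist4.png

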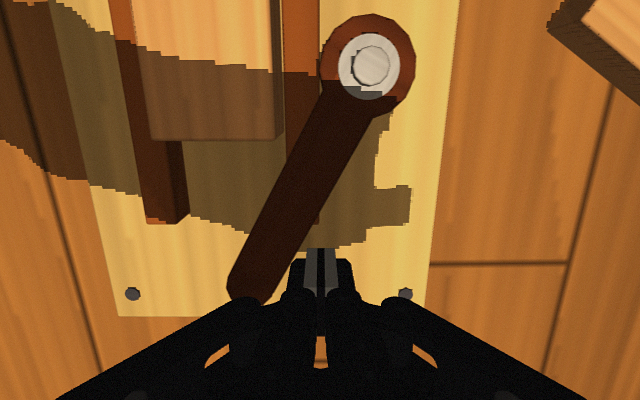

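The arm is following the finger and now stands at about +1.05 rad. Continuing round.

Call:
play_rows --claw '[1, 1, 1, 1, 1]' --pt "-0.5 0 -1.5" --pt "-0.7 0 -1.5" --pt "-1 0 -1.3" --pt "-1.3 0 -1.1" --pt "0 0 0" --roll '[0, 0, 0, 0, 0]'

```text
clock: 9.35
ee_pos: [0.4775, -0.1634, 0.0876]
eef_rot: [-0.497, 0.503, -0.502, 0.498]
ft_force: [0.4, 0.3, -0.6]
opening: -0.0002
```

Call:
play_rows --claw '[1, 1, 1, 1, 1]' --pt "-0.8 0 -0.5" --pt "-0.7 0 -0.4" --pt "-0.4 0 0" --pt "0 0 0" --pt "0 0 0" --roll '[0, 0, 0, 0, 0]'

```text
clock: 9.85
ee_pos: [0.4687, -0.1454, 0.0872]
eef_rot: [-0.497, 0.503, -0.503, 0.497]
ft_force: [-0.4, 0.3, 0.2]
opening: -0.0003
```

```bash
cat > arm.py <<'E'
from jig import *
import sys
def arms(tag):
    s=bot.get_state();print(tojig(s["ee_pos"]).round(1),s["ee_pos"],s["ft_force"],s["clock"],(R.from_quat(s["eef_rot"]).as_matrix()[:,0]).round(4))
    K,T=cam("wrist"); im,d=vision.grab_frame("wrist"); save(tag+".png",im)
    P=cloud(d,K,T)[d>0];J=tojig(P)
    for nm,piv in [("R",(68,-50)),("L",(68,70))]:
        q=J-piv; r=np.hypot(*q.T); m=(P[:,2]>.0845)&(P[:,2]<.0895)&(r>22)&(r<110)
        q=q[m]
        if m.sum()<100: print(nm,"none");continue
        a=np.arctan2(q[:,1],q[:,0])-np.pi; mid=np.angle(np.exp(1j*a).mean())
        # bin along, mean of edges
        u=np.array([np.cos(mid+np.pi),np.sin(mid+np.pi)]);n=np.array([-u[1],u[0]]); L=q@u;W=q@n
        k=[(l,(np.percentile(W[(L>=l)&(L<l+5)],1)+np.percentile(W[(L>=l)&(L<l+5)],99))/2,np.ptp(W[(L>=l)&(L<l+5)])) for l in range(25,105,5) if ((L>=l)&(L<l+5)).sum()>20]
        k=np.array(k); g=k[np.abs(k[:,2]-22)<4]
        f=np.polyfit(g[:,0],g[:,1],1) if len(g)>3 else [np.nan]*2
        print(nm,m.sum(),"mean",mid.round(4),"fit",(mid+np.arctan(f[0])).round(4),"off",np.round(f[1],2),"L",g[:,0].min() if len(g) else 0,L.max().round(1), "widths",k[:,2].round(1))
arms(sys.argv[1])
E
python3 arm.py wrist5
```

```text
[[-10.5 -84. ]] [ 0.46874147 -0.14537262  0.08716261] [-0.36120817  0.31837375  0.23012234] 9.85 [-1.120e-02 -9.999e-01 -2.000e-04]
R 10655 mean 0.131 fit 0.1437 off -0.1 L 25.0 110.0 widths [22.  22.1 21.6 22.1 22.  22.  22.3 21.9 30.4 30.5 25.3 24.6 27.9 27.2
 27.  22.1]
L 884 mean 1.5585 fit nan off nan L 0 110.0 widths [14.7]
```

View pics/wrist5.png

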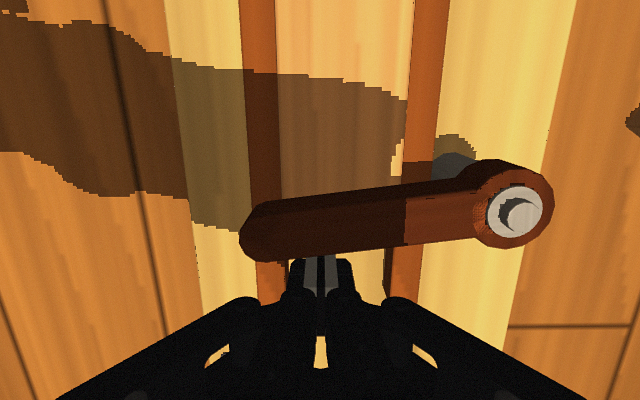

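The arm is near square, at +0.14. I'll push it another 11 mm slowly.

Call:
play_rows --claw '[1, 1, 1, 1, 1]' --pt "-0.4 0 -0.2" --pt "-0.3 0 0" --pt "-0.2 0 0" --pt "-0.2 0 0" --pt "0 0 0" --roll '[0, 0, 0, 0, 0]'

```text
clock: 10.4
ee_pos: [0.4667, -0.1341, 0.0872]
eef_rot: [-0.497, 0.503, -0.503, 0.497]
ft_force: [0.6, 1.2, 0.1]
opening: 0.0001
```

```bash
python3 arm.py wrist6
```

```text
[[-12.6 -72.8]] [ 0.46674706 -0.13413363  0.08723605] [0.57187014 1.20101216 0.09546102] 10.4 [-1.110e-02 -9.999e-01 -2.000e-04]
R 10360 mean 0.0087 fit 0.0138 off 0.19 L 25.0 110.0 widths [21.8 21.9 22.  22.1 22.  22.3 22.1 22.  27.8 27.3 23.1 22.8 27.1 27.3
 21.8 22.1]
L 845 mean 1.5594 fit nan off nan L 0 110.0 widths [15.7]
```

Call:
play_rows --claw '[1, 1, 1]' --pt "-0.1 0 0" --pt "0 0 0" --pt "0 0 0" --roll '[0, 0, 0]'

```text
clock: 10.75
ee_pos: [0.467, -0.1335, 0.0873]
eef_rot: [0.497, -0.503, 0.503, -0.497]
ft_force: [-0.1, 0.2, 0.4]
opening: -0.0001
```

Call:
play_rows --claw '[1, 1, 1, 1, 1]' --pt "0.5 0 0" --pt "2 0 0" --pt "2.5 0 0" --pt "0 -3 0" --pt "0 0 0" --roll '[0, 0, 0, 0, 0]'

```text
clock: 11.25
ee_pos: [0.4677, -0.1851, 0.1196]
eef_rot: [0.496, -0.502, 0.505, -0.497]
ft_force: [0.2, -0.5, -1.1]
opening: 0.0003
```

Call:
play_rows --claw '[1, 1, 1, 1]' --pt "0 -4 0" --pt "0 -3 0" --pt "0 0 0" --pt "0 0 0" --roll '[0, 0, 0, 0]'

```text
clock: 11.65
ee_pos: [0.4665, -0.1836, 0.1875]
eef_rot: [0.497, -0.502, 0.503, -0.497]
ft_force: [-0.2, -0.2, 0.4]
opening: -0.0002
```

```bash
python3 arm.py wrist7
```

```text
[[ -12.3 -122.2]] [ 0.46652048 -0.18355377  0.18751376] [-0.19761495 -0.18199114  0.40546267] 11.65 [-1.150e-02 -9.999e-01  5.000e-04]
R 4443 mean 0.0107 fit 0.0008 off 0.64 L 25.0 109.9 widths [21.5 21.5 21.5 21.5 21.5 21.4 21.5 21.6 21.5 21.4 21.5 21.5 21.5 21.5
 21.4 21.4]
L 300 mean 1.5648 fit nan off nan L 0 109.5 widths [12.8]
```

View pics/wrist7.png

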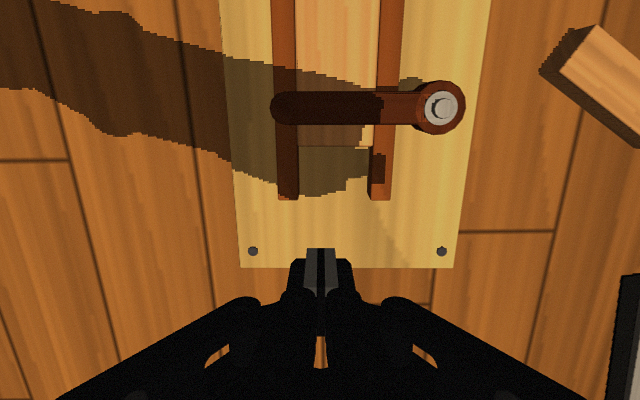

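Call:
play_rows --claw '[1, 1, 1, 1, 1]' --pt "-4 0 2.7" --pt "-4 0 2.7" --pt "-4 0 2.7" --pt "-4 0 2.7" --pt "-4 0 2.7" --roll '[0, 0, 0, 0, 0]'

```text
clock: 12.2
ee_pos: [0.6038, 0.0166, 0.1855]
eef_rot: [-0.498, 0.503, -0.502, 0.496]
ft_force: [1.0, -1.5, 0.7]
opening: -0.0001
```

Call:
play_rows --claw '[1, 1, 1, 1, 1]' --pt "-3 0 2.5" --pt "-1.5 0 0.8" --pt "0 0 0" --pt "0 0 0" --pt "0 0 0" --roll '[0, 0, 0, 0, 0]'

```text
clock: 12.7
ee_pos: [0.6363, 0.0571, 0.1867]
eef_rot: [0.497, -0.503, 0.503, -0.496]
ft_force: [0.8, 0.0, -0.2]
opening: -0.0002
```

```bash
python3 arm.py wrist8
python3 - <<'E'
from jig import *
im,d=vision.grab_frame("scene"); K,T=cam("scene"); save("scene8.png",im)
P=cloud(d,K,T);J=tojig(P.reshape(-1,3)).reshape(400,640,2);q=J-[68,70];r=np.hypot(q[...,0],q[...,1])
m=(P[...,2]>.083)&(P[...,2]<.09)&(r>60)&(r<116);print(m.sum(),np.angle(np.exp(1j*(np.arctan2(q[m][:,1],q[m][:,0])-np.pi)).mean()))
E
```

```text
[[154.7 120.4]] [0.63626462 0.05714529 0.1867463 ] [ 0.81097559  0.04045164 -0.17212168] 12.7 [-0.0139 -0.9999  0.0016]
R 185 mean -1.5754 fit nan off nan L 0 109.5 widths [17.6]
L 3484 mean -2.0253 fit -2.0103 off -0.74 L 25.0 110.0 widths [21.9 21.9 21.9 21.9 21.9 22.1 22.  21.9 22.  21.7 22.  21.7 21.9 21.9
 21.9 21.6]
130 -2.1767724942097693
```

View pics/wrist8.png

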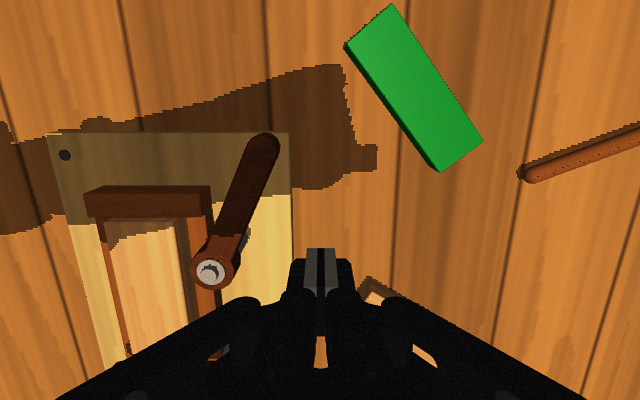

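Call:
play_rows --claw '[1, 1, 1, 1, 1]' --pt "0 3 0" --pt "0 3 0" --pt "0 3 0" --pt "0 1 0" --pt "0 0 0" --roll '[0, 0, 0, 0, 0]'

```text
clock: 13.3
ee_pos: [0.6362, 0.0586, 0.0862]
eef_rot: [-0.498, 0.504, -0.503, 0.496]
ft_force: [-0.3, 0.6, 0.6]
opening: 0.0003
```

Call:
play_rows --claw '[1, 1, 1, 1, 1]' --pt "-0.8 0 -1.2" --pt "-0.6 0 -1.1" --pt "-1 0 -1.2" --pt "-0.8 0 -1.4" --pt "0 0 0" --roll '[0, 0, 0, 0, 0]'

```text
clock: 13.8
ee_pos: [0.587, 0.0941, 0.0884]
eef_rot: [-0.498, 0.502, -0.502, 0.498]
ft_force: [-0.7, 0.4, 1.4]
opening: -0.0001
```

Call:
play_rows --claw '[1, 1, 1, 1, 1]' --pt "-0.5 0 -1.5" --pt "-0.3 0 -1.3" --pt "-0.1 0 -1.4" --pt "0.2 0 -1.5" --pt "0 0 0" --roll '[0, 0, 0, 0, 0]'

```text
clock: 14.3
ee_pos: [0.5308, 0.0996, 0.088]
eef_rot: [0.497, -0.503, 0.503, -0.497]
ft_force: [-0.8, 0.4, 0.9]
opening: -0.0001
```

```bash
python3 arm.py wrist9
python3 - <<'E'
from jig import *
im,d=vision.grab_frame("scene"); save("scene9.png",cv2.resize(im[120:280,200:440],(720,480)))
E
```

```text
[[ 48.7 161.7]] [0.53076705 0.09958838 0.08796682] [-0.79301966  0.43440063  0.86961015] 14.3 [-1.120e-02 -9.999e-01  3.000e-04]
R none
L 2194 mean -1.1453 fit nan off nan L 0 110.0 widths [ 7.7  7.6  5.6  2.8 45.4 48.5 45.4]
```

View pics/wrist9.png

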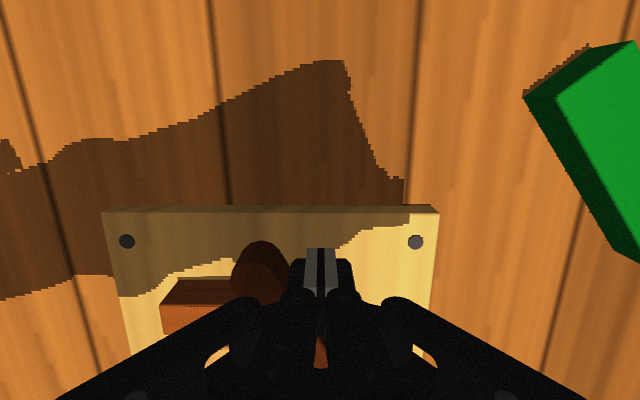

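View pics/scene9.png

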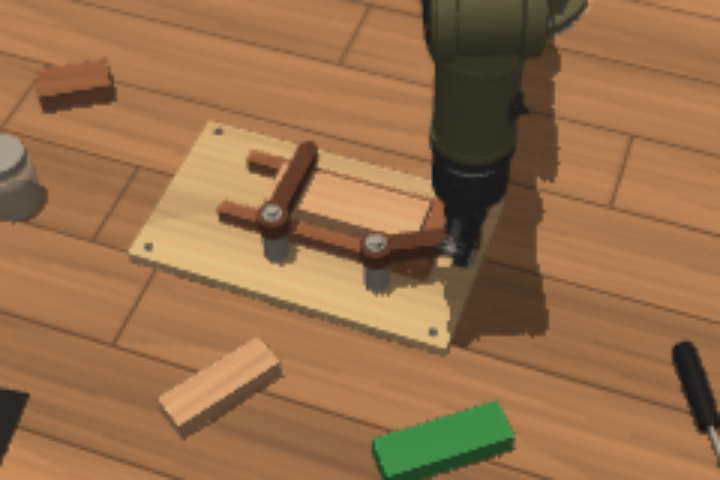

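Call:
play_rows --claw '[1, 1, 1, 1, 1]' --pt "0.7 0 -1.5" --pt "0.8 0 -1.4" --pt "1 0 -1.2" --pt "1.3 0 -1.1" --pt "0 0 0" --roll '[0, 0, 0, 0, 0]'

```text
clock: 14.9
ee_pos: [0.4791, 0.0608, 0.0874]
eef_rot: [0.497, -0.503, 0.504, -0.496]
ft_force: [0.7, 0.3, 0.5]
opening: -0.0003
```

Call:
play_rows --claw '[1, 1, 1, 1, 1]' --pt "0.8 0 -0.4" --pt "0.7 0 -0.4" --pt "0.5 0 -0.1" --pt "0.4 0 0" --pt "0 0 0" --roll '[0, 0, 0, 0, 0]'

```text
clock: 15.4
ee_pos: [0.4696, 0.0377, 0.0871]
eef_rot: [-0.497, 0.503, -0.503, 0.497]
ft_force: [-0.4, 0.5, -0.9]
opening: 0.0001
```

```bash
python3 arm.py wrist10
```

```text
[[-11.7  99.1]] [0.46959258 0.03772677 0.08713176] [-0.3708407   0.47964869 -0.92707427] 15.4 [-1.240e-02 -9.999e-01  4.000e-04]
R none
L 660 mean -0.3376 fit nan off nan L 25.0 107.6 widths [24.2 22.7 41.9 43.2  4.   2.1  7.3 20.6  3.4]
```

Call:
play_rows --claw '[1, 1, 1, 1, 1]' --pt "0.3 0 0" --pt "0.2 0 0" --pt "0.2 0 0" --pt "0 0 0" --pt "0 0 0" --roll '[0, 0, 0, 0, 0]'

```text
clock: 15.95
ee_pos: [0.47, 0.0312, 0.0873]
eef_rot: [0.497, -0.503, 0.503, -0.497]
ft_force: [-0.0, 0.6, 0.4]
opening: -0.0
```

Run:
```python
from jig import *
s=bot.get_state();print(tojig(s["ee_pos"]),s["ft_force"])
```

```text
[[-11.23212081  92.55900848]] [-0.03265152  0.56249753  0.38681093]
```

Call:
play_rows --claw '[1, 1, 1, 1, 1]' --pt "-1 0 0" --pt "-2.5 0 0" --pt "0 -4 0" --pt "0 -4 0" --pt "0 -2.5 0" --roll '[0, 0, 0, 0, 0]'

```text
clock: 16.45
ee_pos: [0.4708, 0.0678, 0.1948]
eef_rot: [0.497, -0.502, 0.503, -0.498]
ft_force: [-0.3, -0.3, -0.3]
opening: -0.0001
```

Call:
play_rows --claw '[1, 1, 1, 1, 1]' --pt "4 0 0" --pt "4 0 0" --pt "4 0 0" --pt "4 0 0" --pt "0 0 0" --roll '[0, 0, 0, 0, 0]'

```text
clock: 16.95
ee_pos: [0.468, -0.0989, 0.1923]
eef_rot: [0.496, -0.504, 0.505, -0.494]
ft_force: [0.1, -0.1, 0.3]
opening: -0.0001
```

Call:
play_rows --claw '[1, 1]' --pt "0 0 0" --pt "0 0 0" --roll '[0, 0]'

```text
clock: 17.15
ee_pos: [0.4686, -0.0919, 0.1923]
eef_rot: [-0.497, 0.503, -0.502, 0.498]
ft_force: [-0.4, 0.2, 0.7]
opening: -0.0
```

```bash
python3 arm.py wrist11
```

```text
[[-11.2 -30.6]] [ 0.46860323 -0.09193724  0.1922974 ] [-0.37728605  0.23921782  0.71493874] 17.15 [-9.8e-03 -1.0e+00 -7.0e-04]
R 3413 mean -0.1413 fit 0.0023 off 0.41 L 35.0 109.7 widths [121.3 121.2  21.6  21.6  21.8  21.6  21.8  21.7  21.6  21.8  21.6  21.
  21.4  21.7  21.2  21.5]
L 5025 mean 0.065 fit -0.0062 off 0.8 L 25.0 109.9 widths [21.7 21.6 21.6 21.6 21.9 21.8 21.9 21.8 21.9 21.8 21.7 21.7 21.6 21.7
 21.5 21.8]
```

View pics/wrist11.png

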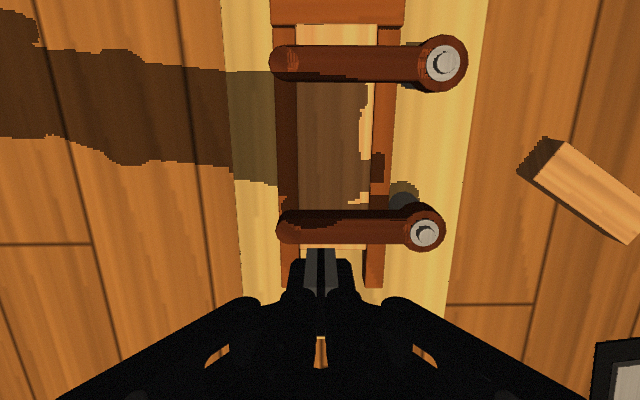

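Run:
```python
from jig import *
K,T=cam("wrist"); im,d=vision.grab_frame("wrist")
P=cloud(d,K,T);J=tojig(P.reshape(-1,3)).reshape(400,640,2);z=P[...,2]
m=(d>0)&(z>.038)&(z<.042)
for nm,a,b in [("L",-60,-20),("R",20,60)]:
    q=J[m&(J[...,0]>a)&(J[...,0]<b)&(J[...,1]<100)]; f=np.polyfit(q[:,1],q[:,0],1); print("rail",nm,f,q[:,0].min(),q[:,0].max(),len(q))
m=(d>0)&(z>.056)&(z<.060)&(abs(J[...,0])<25); q=J[m]; print("block y",q[:,1].min(),q[:,1].max())
m=(d>0)&(z>.046)&(z<.050)&(abs(J[...,0])<45)&(J[...,1]>85); q=J[m]; print("stop y",np.percentile(q[:,1],[1,50,99]) if m.any() else 0)
im2,_=vision.grab_frame("side"); save("side12.png",cv2.resize(im2[140:300,230:440],(788,600)))
```

```text
rail L [ 1.29749425e-02 -4.13846626e+01] -50.236782079243994 -31.88037442629793 3610
rail R [1.55477089e-03 4.08165108e+01] 31.59558799043296 59.80268541912984 3868
block y -79.93596994496586 99.28238359501005
stop y [ 99.54589289 108.21345148 116.07136976]
```

View pics/side12.png

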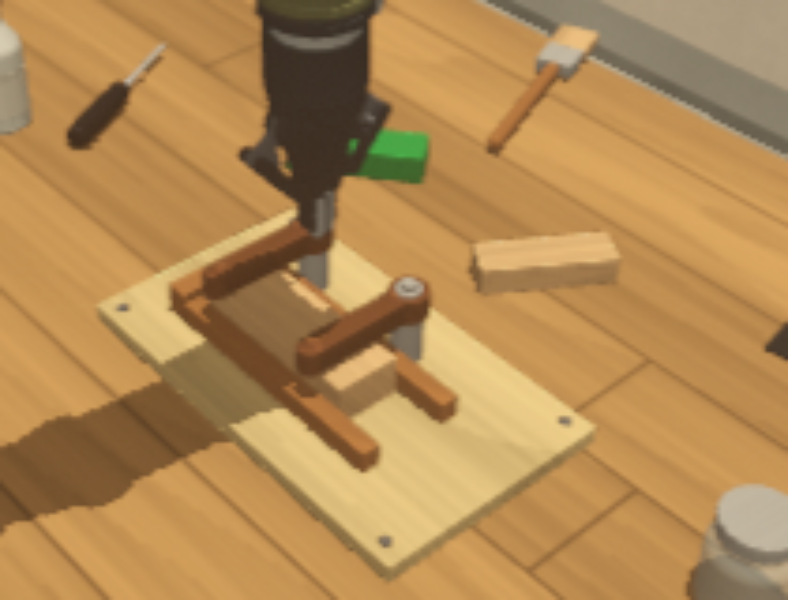

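The block's measured span runs from y = −79.9 to 99.3 mm, so it is home with no gap at the stop. Both arms lie square, and the robot is clear of everything. Handing in.

Run:
```python
from plant import bot
print(bot.job_done(), bot.get_state()["clock"])
```

```text
the job is handed in; nothing more can be done
the job is handed in; nothing more can be done
```

The block is fully home against the end stop and both keeper arms lie straight across it. I handed the job in at about 17 s on the robot's clock; no verdict was reported.

- **Block:** I pushed it with the shut fingertips until the force rose to 18 N at the stop. In the last check its top ran from y = −79.9 to 99.3 mm in the jig's frame. The stop's face read 99.5 mm, so there is no gap to see.
- **Arms:** I swung the right arm round first, then the left. In the last wrist view the right arm measured about +0.002 rad and the left about −0.006 rad.
- **Uncertainty:** The jig's yaw is good to roughly ±0.003 rad. One line fit on the −x rail disagreed by 0.013 rad; I put that down to that rail being partly hidden. The +x rail agreed within 0.002 rad.
- **Other things on the bench:** I only pushed, and nothing on the bench looked moved in the pictures. I did not measure the positions of the glue, jar, screwdriver or offcut before and after. The robot was clear of everything at hand-in.

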